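Try the change-gear cover and hold it open

ROBOT

A 6-joint arm with a two-finger parallel gripper is mounted at the origin on the work surface. World frame = base frame: x ahead of the robot, y to its left, z up, the work surface at z = 0. Lengths are in m, angles in rad, forces in N, time in s.
With the tool pointing down it reaches from about 0.375 to 0.9 m from the base axis. Payload 3.1 kg.
Tool frame: the origin (TCP) lies midway between the tips of the shut fingers; the grasp point (between the pads) lies 19 mm behind it (manip.grasp_offset is the distance from the TCP to the grasp point, in m); z points along the fingers, y is the line along which they close (so a half turn about z gives the same grasp; the last joint's range is limited). The gripper opens to 85 mm and grips with 20 to 120 N. Pads are 22 mm wide; open, the fingers measure 114 mm over their backs; the gripper's body (76 mm by 85 mm) begins 54 mm behind the grasp point. The pads swing forward as they close: fully open they stand 13 mm farther back than shut.
Start: joints at [1.05, 0.527, 1.433, -0, 1.181, -0.178], TCP at [0.21, 0.589, 0.231] pointing down, gripper open.
Joint ranges: [-3.08, 3.08], [-0.75, 2.2], [0.22, 2.44], [-1.43, 4.57], [0, 2.65], [-2.85, 2.85]. Speed limits (rad/s): [2.79, 2.79, 3.14, 3.14, 3.14, 3.14].

INTERFACE

Orientations are given as a unit quaternion [x, y, z, w].
In Python, from station import sensors, cams, order, manip gives the robot as it stands.
- The arm moves only by the tool move_arm, never from a script. Its argument "targets" is a list of rows, each an object of numbers: "dx", "dy", "dz": the shift along the world's x, y, z normalised to -1 to 1, where 1 is 25 mm; "rx", "ry", "rz": the turn, a rotation vector about the world's x, y, z normalised to -1 to 1, where 1 is 30 degrees. A call has exactly 10 rows; each row shifts and turns the commanded pose from where the row before left it; what a row does not reach is not made up. A row lasts 1/8 s, in which the tool goes at most 62.5 mm and 10.7 degrees, less where a joint would pass 70% of its speed; a pose out of reach is approached as far as the arm can. A call with a number of a shift or a turn outside -1 to 1 is refused whole. A call with a gripper value outside its range is refused whole. "claw" is the opening in per cent of the stroke, from 0 (shut) to 100 (fully open), set as the call begins (left out, the last holds). The fingers move at their own pace and stop on an object; "newtons" is the grip in N (left out, the last holds). Time passes only in rows, so rows that do not move let the fingers close, or fill a call up. It gives the time, the measured TCP pose, the force, the opening and the grip force at its end, in the units of the state.
- sensors.sense(): the state, without advancing time (a new reading comes with each control period).
- cams.snapshot(name): name is "side" or "top" or "wrist"; returns the picture (384x512x3 uint8, red, green, blue); there is no depth.
- cams.camera_model(name): a dict with "fx", "fy", "cx", "cy" (pixels), "extrinsics" (4x4, takes a point from world to camera coordinates). Camera axes: x right, y down, z forward; pixel columns grow to the right and rows downward; lengths in m; the calibration is good to about 2 mm. A picture is of the moment at which its call begins: read the wrist's pose just before it. camera_model takes no time and is no camera call; for the wrist camera it gives the pose at the moment of the call.
- order.sign_off(): hands the job in; it is judged then, once.
The state is a dict: "t": time; "q": joint angles; "qd": joint speeds; "tau": joint torques, N m; "tcp_pos": TCP position; "tool_rot": TCP orientation; "force": force on the tool from outside, world axes, zero at the start; "ft_torque": the same for the moment, N m; "finger_gap": opening from 0.0 (shut) to 1.0 (fully open); "gripper_force": force on a finger pad.
Only numpy, scipy, OpenCV 4.12 (cv2) and the standard library are available. Lean on these libraries where they do the work, as an engineer would, in place of code of your own. Each camera call takes 0.05 s, during which the arm holds its last target. There are 200 camera calls.

TASK

The cover of the lathe's change-gear case may or may not still be caught by its slide bolt, and it cannot be seen which. First tug the cover gently upward by its grip without touching the bolt, never forcing it; if it stays caught, lower it, slide the bolt fully back, away from the cover, but if it comes free leave the bolt where it is. Then raise the cover by its grip to about 45 degrees and finish while still holding it steady there, with the things lying around the case left alone.

Things in the scene. Friction and masses are not known exactly. Their poses are not given: they have to be found in the camera images.
- gearcase: Fixed grey case, 200 (x) by 360 (y) mm, flat top 116 mm above the bench. Origin: centre of its underside; x points across it away from the robot, y to the left along it, z up; yaw within 0.3 rad. On top, y -73 to 180 mm is the hinged aluminium cover, y -180 to -75 mm a fixed plate with the slide bolt. Two feet 14 mm high stick out 25 mm at the front's bottom.
- cover (a joint): Angle of the cover in rad: 0 shut, grows as the front edge rises, stop at 1.3. Hinged at its far edge, along the case's y. Weighs 0.4 to 0.9 kg, falls shut when let go. Caught, it lifts only through a play of about 0.03 rad (8 mm at the grip) and stops hard; free, it keeps rising against its weight alone (2 to 5 N at the grip).
- cover_hinge (a point): Point on the cover's hinge line, straight behind the grip: at (88, 53.5, 116) mm in the case's frame.
- cover_grip (a point): Centre of the cover's grip: black drum, 26 mm diameter, 30 mm long along the case's y, on a 12 mm wide stem that juts from the middle of the cover's front edge towards the robot. Shut: 118 mm above the bench, 45 mm before the front face, 233 mm from the hinge line. Can be pinched from above by its flat ends (30 mm apart); it then turns between the fingers as the cover rises.
- bolt (a joint): Travel of the slide bolt in m: 0 at the cover end, 0.036 at its stop fully back; grows towards the case's -y, away from the cover. Starts anywhere from 0.002 to 0.031. About 3 N of friction, stays where left. Its tongue and the catch are hidden under the cover; where in the travel it lets go is not known. Unloaded when the cover is down.
- bolt_tab (a point): Centre of the bolt's upright steel thumb tab: 26 mm (case x) by 14 mm (case y), 40 mm high (20 mm above and below this point), its foot level with the case's top. It stands in a dark slot in the fixed plate, at x = -60 mm and y = -105 mm minus the bolt's travel in the case's frame.
- oiler: Bystander: round oil bottle with a green spout, 72 mm in diameter, 160 mm high, left of the case. Origin: centre of its underside.
- brush: Bystander: 200 mm brush lying on the bench in front of the right part of the case. Origin: near its middle, underside.
- chuck_key: Bystander: T-shaped chuck key, 120 by 110 mm, 18 mm high, lying right of the case. Origin: near its middle, underside.

How it is judged:
By the outcome, as a careful person would: the job done as asked, in the order asked, and still so for the second after the job is handed in, while the arm keeps its last pose, push and grip.
It also fails if it takes over 54 s, if anything falls off the work surface, if the arm or the gripper's body presses on something with over 40 N, if the wrist force passes 120 N, or if a joint passes its speed limit or range.

## Working session

There is one attempt and no reset: what is moved stays moved. The work goes in short steps, Python scripts to look and compute and a tool call to move; the robot and the scene stay as the last step left them, time stands still between calls to the robot, and variables do not carry over. Pictures are saved under pics/ and viewed, at most 10 in all, crops included, and the job is handed in when it is done.

Besides the shell and the picture viewer there is one more tool, called after ">>>" as name(argument=value, ...), one argument or row to a line, values as JSON. move_arm: Moves the arm, as the interface text tells. Scaled input: -1 to 1 covers 25 mm each way for a shift and 30 degrees each way for a turn. Its arguments: {"type":"object","properties":{"targets":{"type":"array"},"claw":{"type":"number"},"newtons":{"type":"number"}},"required":["targets"]}

```bash
mkdir -p pics
python3 - <<'E'
from station import sensors,cams,order,manip
import cv2
s=sensors.sense();print({k:s[k] for k in('t','tcp_pos','tool_rot','force','finger_gap')},manip.grasp_offset)
for n in('top','side'):
    im=cams.snapshot(n);cv2.imwrite(f'pics/{n}0.png',im[:,:,::-1])
    m=cams.camera_model(n);print(n,m)
E
```

```text
{'t': 0.0, 'tcp_pos': array([0.2096882 , 0.58800912, 0.2303322 ]), 'tool_rot': array([ 1.70572832e-01,  9.85344469e-01, -1.02515718e-03, -3.68025802e-04]), 'force': array([ 0.75807892, -0.16353463, -0.05201306]), 'finger_gap': 1.0001711332039966} 0.0187
top {'fx': 374.87629966786056, 'fy': 374.87629966786056, 'cx': 256.331190700754, 'cy': 195.50794301865133, 'extrinsics': array([[-0.02528496, -0.99950979,  0.01846197,  0.0242819 ],
       [-0.99470175,  0.02331393, -0.10012442,  0.54884005],
       [ 0.09964491, -0.0208958 , -0.99480363,  1.10992954],
       [ 0.        ,  0.        ,  0.        ,  1.        ]])}
side {'fx': 395.03923689291963, 'fy': 395.03923689291963, 'cx': 255.15760433392614, 'cy': 190.72585583411586, 'extrinsics': array([[ 0.80481091, -0.5934644 , -0.00891078, -0.4109637 ],
       [-0.37826772, -0.5012929 , -0.77821524,  0.3273021 ],
       [ 0.45737613,  0.62968677, -0.62793442,  0.84751735],
       [ 0.        ,  0.        ,  0.        ,  1.        ]])}
```

View pics/top0.png

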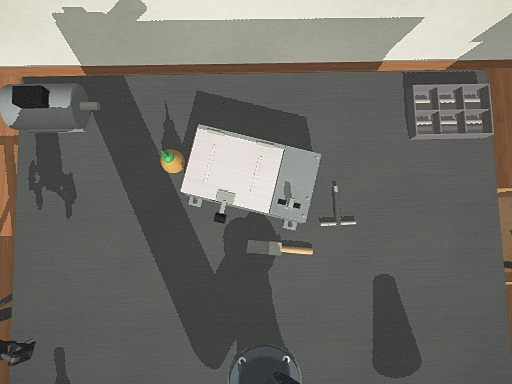

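View pics/side0.png

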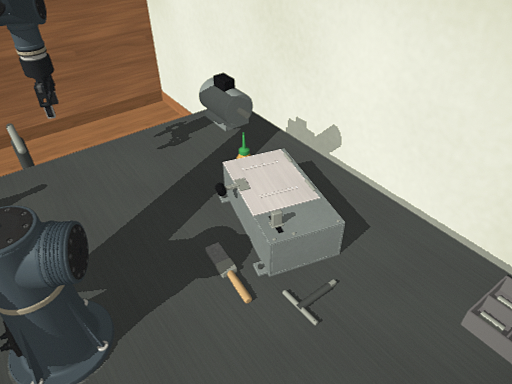

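Top view: the case spans roughly (181–321, 124–225), the grip is at (220,217), the bolt tab near (290,200), and the brush is at (280,247). The side view shows the grip at (222,190) and the tab at (277,216). Next I'll measure these from enlarged crops.

Run:
```python
import cv2,numpy as np
a=cv2.imread('pics/top0.png')[115:240,170:330]
b=cv2.imread('pics/side0.png')[145:280,205:350]
cv2.imwrite('pics/tc.png',cv2.resize(a,None,fx=4.5,fy=4.5,interpolation=cv2.INTER_CUBIC))
cv2.imwrite('pics/sc.png',cv2.resize(b,None,fx=4,fy=4,interpolation=cv2.INTER_CUBIC))
```

```text
(no output)
```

View pics/tc.png

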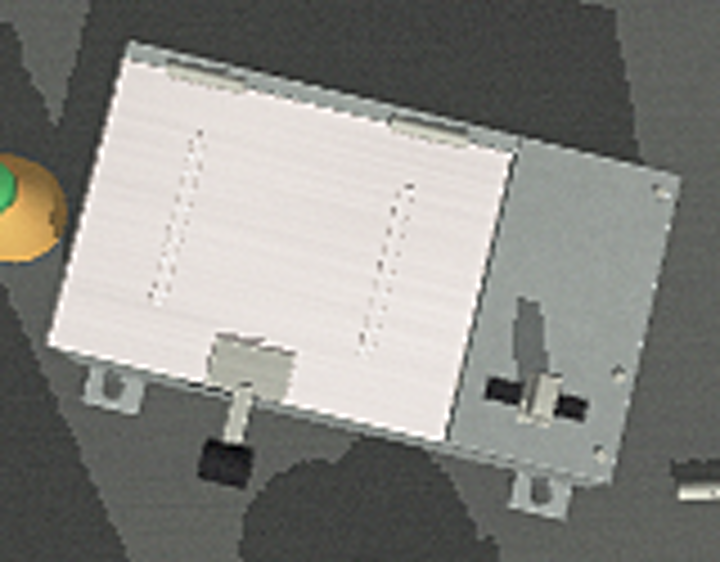

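View pics/sc.png

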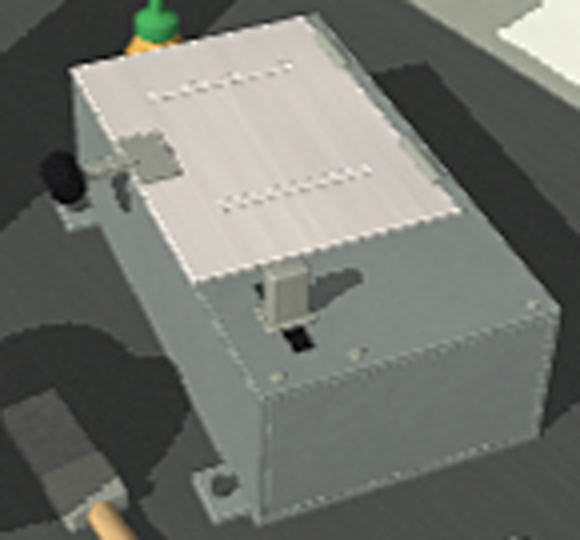

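```bash
cat > h.py <<'E'
import numpy as np,cv2
from station import sensors,cams
def ray(n,u,v):
    m=cams.camera_model(n);E=m['extrinsics'];R,t=E[:3,:3],E[:3,3]
    return -R.T@t,R.T@np.array([(u-m['cx'])/m['fx'],(v-m['cy'])/m['fy'],1])
def plane(n,u,v,z):
    o,d=ray(n,u,v);return o+d*(z-o[2])/d[2]
def tri(*r):
    A=0;b=0
    for o,d in r:
        d=d/np.linalg.norm(d);P=np.eye(3)-np.outer(d,d);A=A+P;b=b+P@o
    return np.linalg.solve(A,b)
def rigid(L,W):
    a,b=L-L.mean(0),W-W.mean(0)
    yaw=np.arctan2((a[:,0]*b[:,1]-a[:,1]*b[:,0]).sum(),(a*b).sum())
    R=np.array([[np.cos(yaw),-np.sin(yaw)],[np.sin(yaw),np.cos(yaw)]])
    return yaw,R,W.mean(0)-R@L.mean(0)
E
python3 - <<'E'
from h import *
T=lambda x,y:(170+(x+.5)/4.5-.5,115+(y+.5)/4.5-.5)
S=lambda x,y:(205+(x+.5)/4-.5,145+(y+.5)/4-.5)
L=np.array([[.1,.18],[.1,-.18],[-.1,-.18],[-.1,-.073],[-.1,.18]])
W=np.array([plane('top',*T(*p),.116)[:2] for p in[(130,40),(681,178),(609,484),(447,443),(48,348)]])
yaw,R,c=rigid(L,W);print('yaw',yaw,'c',c,'res',(W-(L@R.T+c)).round(4).tolist())
f=lambda x,y:R@[x,y]+c
Ls=np.array([[.1,-.18],[-.1,-.18]]);print([plane('side',*S(*p),.116)[:2].round(4) for p in[(558,308),(261,393)]],[f(*p).round(4) for p in Ls])
g={}
for n,(x0,y0,x1,y1) in dict(top=(212,210,229,226),side=(213,180,228,198)).items():
    im=cv2.imread(f'pics/{n}0.png')[y0:y1,x0:x1].max(2);m=(im<35).astype('u1')
    k,l,st,ce=cv2.connectedComponentsWithStats(m);i=1+st[1:,4].argmax();print(n,st[i],ce[i]+[x0,y0]);g[n]=ray(n,*(ce[i]+[x0,y0]))
print('grip tri',tri(*g.values()),'model',f(-.145,.0535))
tab=tri(ray('top',*T(541,397)),ray('side',*S(287,296)));print('tab',tab,'local',R.T@(tab[:2]-c), 'model0',f(-.06,-.105))
print('hinge',f(.088,.0535))
# gripper yaw: tool y along case y; current tool y
from scipy.spatial.transform import Rotation as Q
print(Q.from_quat(sensors.sense()['tool_rot']).as_matrix().round(3))
E
```

```text
yaw -0.2652205334912931 c [0.60558858 0.0251051 ] res [[0.0006, -0.0007], [-0.001, 0.0013], [0.0008, 0.0018], [0.0005, -0.002], [-0.0009, -0.0005]]
[array([ 0.6552, -0.1723]), array([ 0.4662, -0.1193])] [array([ 0.6549, -0.1748]), array([ 0.4619, -0.1224])]
top [ 3  3 11  5 21] [220.47619048 214.57142857]
side [  2   3  11  13 103] [220.41747573 188.94174757]
grip tri [0.4857475  0.11570891 0.11664709] model [0.47968207 0.11474216]
tab [ 0.51673627 -0.07872206  0.13377554] local [-0.05853017 -0.12348697] model0 [ 0.52016367 -0.06049622]
hinge [0.70453516 0.05366771]
[[-0.942  0.336 -0.001]
 [ 0.336  0.942 -0.002]
 [ 0.    -0.002 -1.   ]]
```

>>> move_arm(
  targets=[
    {"dx": 0.57,"dy": -1,"rz": 0.015},
    {"dx": 0.57,"dy": -1,"rz": 0.015},
    {"dx": 0.57,"dy": -1,"rz": 0.015},
    {"dx": 0.57,"dy": -1,"rz": 0.015},
    {"dx": 0.57,"dy": -1,"rz": 0.015},
    {"dx": 0.57,"dy": -1,"rz": 0.015},
    {"dx": 0.57,"dy": -1,"rz": 0.015},
    {"dx": 0.57,"dy": -1,"rz": 0.015},
    {"dx": 0.57,"dy": -1,"rz": 0.015},
    {"dx": 0.57,"dy": -1,"rz": 0.015},
  ],
  claw=65,
  newtons=40,
)

```text
schema error: expected keys dx, dy, dz, rx, ry, rz
```

>>> move_arm(
  targets=[
    {"dx": 0.57,"dy": -1},
    {"dx": 0.57,"dy": -1},
    {"dx": 0.57,"dy": -1},
    {"dx": 0.57,"dy": -1},
    {"dx": 0.57,"dy": -1},
    {"dx": 0.57,"dy": -1},
    {"dx": 0.57,"dy": -1},
    {"dx": 0.57,"dy": -1},
    {"dx": 0.57,"dy": -0.9},
    {},
  ],
)

```text
schema error: expected keys dx, dy, dz, rx, ry, rz
```

All keys are required in every row.

>>> move_arm(
  targets=[
    {"dx": 0.57,"dy": -1,"dz": 0,"rx": 0,"ry": 0,"rz": 0.015},
    {"dx": 0.57,"dy": -1,"dz": 0,"rx": 0,"ry": 0,"rz": 0.015},
    {"dx": 0.57,"dy": -1,"dz": 0,"rx": 0,"ry": 0,"rz": 0.015},
    {"dx": 0.57,"dy": -1,"dz": 0,"rx": 0,"ry": 0,"rz": 0.015},
    {"dx": 0.57,"dy": -1,"dz": 0,"rx": 0,"ry": 0,"rz": 0.015},
    {"dx": 0.57,"dy": -1,"dz": 0,"rx": 0,"ry": 0,"rz": 0.015},
    {"dx": 0.57,"dy": -1,"dz": 0,"rx": 0,"ry": 0,"rz": 0.015},
    {"dx": 0.57,"dy": -1,"dz": 0,"rx": 0,"ry": 0,"rz": 0.015},
    {"dx": 0.57,"dy": -1,"dz": 0,"rx": 0,"ry": 0,"rz": 0.015},
    {"dx": 0.57,"dy": -1,"dz": 0,"rx": 0,"ry": 0,"rz": 0.015},
  ],
  claw=65,
  newtons=40,
)

```text
t: 1.35
tcp_pos: [0.3527, 0.3376, 0.231]
tool_rot: [0.132, 0.991, -0.0, -0.0]
force: [0.1, -0.8, 0.4]
finger_gap: 0.647
gripper_force: 0.0
```

>>> move_arm(
  targets=[
    {"dx": 0.57,"dy": -1,"dz": 0,"rx": 0,"ry": 0,"rz": 0},
    {"dx": 0.57,"dy": -1,"dz": 0,"rx": 0,"ry": 0,"rz": 0},
    {"dx": 0.57,"dy": -1,"dz": 0,"rx": 0,"ry": 0,"rz": 0},
    {"dx": 0.57,"dy": -1,"dz": 0,"rx": 0,"ry": 0,"rz": 0},
    {"dx": 0.57,"dy": -1,"dz": 0,"rx": 0,"ry": 0,"rz": 0},
    {"dx": 0.57,"dy": -1,"dz": 0,"rx": 0,"ry": 0,"rz": 0},
    {"dx": 0.57,"dy": -1,"dz": 0,"rx": 0,"ry": 0,"rz": 0},
    {"dx": 0.57,"dy": -1,"dz": 0,"rx": 0,"ry": 0,"rz": 0},
    {"dx": 0.57,"dy": -0.9,"dz": 0,"rx": 0,"ry": 0,"rz": 0},
    {"dx": 0,"dy": 0,"dz": 0,"rx": 0,"ry": 0,"rz": 0},
  ],
)

```text
t: 2.6
tcp_pos: [0.4817, 0.1149, 0.2311]
tool_rot: [0.133, 0.991, -0.0, 0.0]
force: [-0.2, 0.2, 0.7]
finger_gap: 0.65
gripper_force: 0.0
```

Run:
```python
from h import *
im=cams.snapshot('wrist')
cv2.imwrite('pics/w1.png',im[:,:,::-1])
m=cams.camera_model('wrist');E=m['extrinsics']
for p in [(.480,.1145,.118),(.4816,.115,.118)]:
    c=E[:3,:3]@p+E[:3,3];print(c[:2]/c[2]*m['fx']+[m['cx'],m['cy']])
mk=(im.max(2)<35).astype('u1');k,l,st,ce=cv2.connectedComponentsWithStats(mk)
for i in range(1,k):
    if st[i,4]>300: print(st[i],ce[i],plane('wrist',*ce[i],.118))
```

```text
[249.46281937 189.42674351]
[250.47117465 190.95379206]
[179 237  16  67 601] [186.80366057 270.61896839] [0.54240272 0.03467764 0.118     ]
[   6  287  118   97 3614] [ 65.85113448 354.22966242] [ 0.60260201 -0.11973342  0.118     ]
[194 330  38  54 631] [210.73058637 361.89857369] [0.65226126 0.02479307 0.118     ]
```

View pics/w1.png

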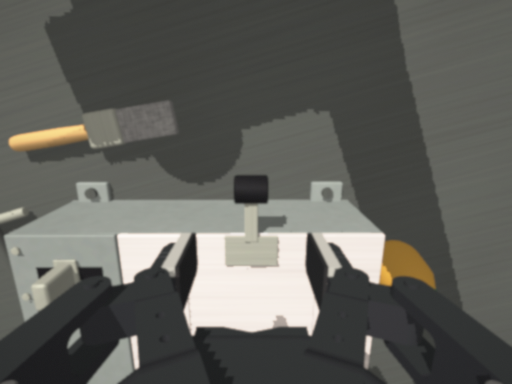

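The wrist view shows the drum at (251,189), which agrees with the estimate to within about 1 mm. The fingers straddle it squarely, so I'll descend and grip.

>>> move_arm(
  targets=[
    {"dx": -0.04,"dy": 0,"dz": -0.9,"rx": 0,"ry": 0,"rz": 0},
    {"dx": 0,"dy": 0,"dz": -0.9,"rx": 0,"ry": 0,"rz": 0},
    {"dx": 0,"dy": 0,"dz": -0.9,"rx": 0,"ry": 0,"rz": 0},
    {"dx": 0,"dy": 0,"dz": -0.9,"rx": 0,"ry": 0,"rz": 0},
    {"dx": 0,"dy": 0,"dz": -0.7,"rx": 0,"ry": 0,"rz": 0},
    {"dx": 0,"dy": 0,"dz": -0.6,"rx": 0,"ry": 0,"rz": 0},
    {"dx": 0,"dy": 0,"dz": -0.46,"rx": 0,"ry": 0,"rz": 0},
    {"dx": 0,"dy": 0,"dz": 0,"rx": 0,"ry": 0,"rz": 0},
    {"dx": 0,"dy": 0,"dz": 0,"rx": 0,"ry": 0,"rz": 0},
    {"dx": 0,"dy": 0,"dz": 0,"rx": 0,"ry": 0,"rz": 0},
  ],
)

```text
t: 3.9
tcp_pos: [0.4802, 0.1162, 0.0979]
tool_rot: [0.132, 0.991, 0.0, 0.001]
force: [0.9, -0.1, -1.0]
finger_gap: 0.65
gripper_force: 0.0
```

>>> move_arm(
  targets=[
    {"dx": 0,"dy": 0,"dz": 0,"rx": 0,"ry": 0,"rz": 0},
    {"dx": 0,"dy": 0,"dz": 0,"rx": 0,"ry": 0,"rz": 0},
    {"dx": 0,"dy": 0,"dz": 0,"rx": 0,"ry": 0,"rz": 0},
    {"dx": 0,"dy": 0,"dz": 0,"rx": 0,"ry": 0,"rz": 0},
    {"dx": 0,"dy": 0,"dz": 0,"rx": 0,"ry": 0,"rz": 0},
    {"dx": 0,"dy": 0,"dz": 0,"rx": 0,"ry": 0,"rz": 0},
    {"dx": 0,"dy": 0,"dz": 0,"rx": 0,"ry": 0,"rz": 0},
    {"dx": 0,"dy": 0,"dz": 0,"rx": 0,"ry": 0,"rz": 0},
    {"dx": 0,"dy": 0,"dz": 0,"rx": 0,"ry": 0,"rz": 0},
    {"dx": 0,"dy": 0,"dz": 0,"rx": 0,"ry": 0,"rz": 0},
  ],
  claw=0,
  newtons=30,
)

```text
t: 5.15
tcp_pos: [0.4797, 0.1151, 0.0979]
tool_rot: [0.131, 0.991, -0.001, 0.0]
force: [-1.6, -6.1, 6.0]
finger_gap: 0.346
gripper_force: 33.1
```

>>> move_arm(
  targets=[
    {"dx": 0,"dy": 0,"dz": 0.03,"rx": 0,"ry": 0,"rz": 0},
    {"dx": 0,"dy": 0,"dz": 0.03,"rx": 0,"ry": 0,"rz": 0},
    {"dx": 0,"dy": 0,"dz": 0.03,"rx": 0,"ry": 0,"rz": 0},
    {"dx": 0,"dy": 0,"dz": 0.03,"rx": 0,"ry": 0,"rz": 0},
    {"dx": 0,"dy": 0,"dz": 0.03,"rx": 0,"ry": 0,"rz": 0},
    {"dx": 0,"dy": 0,"dz": 0.03,"rx": 0,"ry": 0,"rz": 0},
    {"dx": 0,"dy": 0,"dz": 0.03,"rx": 0,"ry": 0,"rz": 0},
    {"dx": 0,"dy": 0,"dz": 0.03,"rx": 0,"ry": 0,"rz": 0},
    {"dx": 0,"dy": 0,"dz": 0,"rx": 0,"ry": 0,"rz": 0},
    {"dx": 0,"dy": 0,"dz": 0,"rx": 0,"ry": 0,"rz": 0},
  ],
)

```text
t: 6.4
tcp_pos: [0.4798, 0.1151, 0.1028]
tool_rot: [0.132, 0.991, -0.001, -0.0]
force: [2.0, -4.2, -5.3]
finger_gap: 0.345
gripper_force: 31.8
```

>>> move_arm(
  targets=[
    {"dx": 0,"dy": 0,"dz": 0.02,"rx": 0,"ry": 0,"rz": 0},
    {"dx": 0,"dy": 0,"dz": 0.02,"rx": 0,"ry": 0,"rz": 0},
    {"dx": 0,"dy": 0,"dz": 0.02,"rx": 0,"ry": 0,"rz": 0},
    {"dx": 0,"dy": 0,"dz": 0,"rx": 0,"ry": 0,"rz": 0},
    {"dx": 0,"dy": 0,"dz": 0,"rx": 0,"ry": 0,"rz": 0},
    {"dx": 0,"dy": 0,"dz": 0,"rx": 0,"ry": 0,"rz": 0},
    {"dx": 0,"dy": 0,"dz": 0,"rx": 0,"ry": 0,"rz": 0},
    {"dx": 0,"dy": 0,"dz": 0,"rx": 0,"ry": 0,"rz": 0},
    {"dx": 0,"dy": 0,"dz": 0,"rx": 0,"ry": 0,"rz": 0},
    {"dx": 0,"dy": 0,"dz": 0,"rx": 0,"ry": 0,"rz": 0},
  ],
)

```text
t: 7.65
tcp_pos: [0.4798, 0.115, 0.1042]
tool_rot: [0.132, 0.991, -0.001, -0.0]
force: [1.9, -5.1, -3.5]
finger_gap: 0.344
gripper_force: 31.8
```

>>> move_arm(
  targets=[
    {"dx": 0,"dy": 0,"dz": 0.02,"rx": 0,"ry": 0,"rz": 0},
    {"dx": 0,"dy": 0,"dz": 0.02,"rx": 0,"ry": 0,"rz": 0},
    {"dx": 0,"dy": 0,"dz": 0.02,"rx": 0,"ry": 0,"rz": 0},
    {"dx": 0,"dy": 0,"dz": 0.02,"rx": 0,"ry": 0,"rz": 0},
    {"dx": 0,"dy": 0,"dz": 0,"rx": 0,"ry": 0,"rz": 0},
    {"dx": 0,"dy": 0,"dz": 0,"rx": 0,"ry": 0,"rz": 0},
    {"dx": 0,"dy": 0,"dz": 0,"rx": 0,"ry": 0,"rz": 0},
    {"dx": 0,"dy": 0,"dz": 0,"rx": 0,"ry": 0,"rz": 0},
    {"dx": 0,"dy": 0,"dz": 0,"rx": 0,"ry": 0,"rz": 0},
    {"dx": 0,"dy": 0,"dz": 0,"rx": 0,"ry": 0,"rz": 0},
  ],
)

```text
t: 8.9
tcp_pos: [0.4799, 0.115, 0.106]
tool_rot: [0.132, 0.991, -0.001, -0.0]
force: [2.1, -5.3, -7.5]
finger_gap: 0.344
gripper_force: 31.4
```

>>> move_arm(
  targets=[
    {"dx": 0,"dy": 0,"dz": 0.02,"rx": 0,"ry": 0,"rz": 0},
    {"dx": 0,"dy": 0,"dz": 0.02,"rx": 0,"ry": 0,"rz": 0},
    {"dx": 0,"dy": 0,"dz": 0.02,"rx": 0,"ry": 0,"rz": 0},
    {"dx": 0,"dy": 0,"dz": 0,"rx": 0,"ry": 0,"rz": 0},
    {"dx": 0,"dy": 0,"dz": 0,"rx": 0,"ry": 0,"rz": 0},
    {"dx": 0,"dy": 0,"dz": 0,"rx": 0,"ry": 0,"rz": 0},
    {"dx": 0,"dy": 0,"dz": 0,"rx": 0,"ry": 0,"rz": 0},
    {"dx": 0,"dy": 0,"dz": 0,"rx": 0,"ry": 0,"rz": 0},
    {"dx": 0,"dy": 0,"dz": 0,"rx": 0,"ry": 0,"rz": 0},
    {"dx": 0,"dy": 0,"dz": 0,"rx": 0,"ry": 0,"rz": 0},
  ],
)

```text
t: 10.15
tcp_pos: [0.4799, 0.115, 0.1066]
tool_rot: [0.132, 0.991, -0.001, -0.0]
force: [3.5, -5.6, -14.6]
finger_gap: 0.345
gripper_force: 31.0
```

About 8 mm up, the force rose from 3.5 to 14.6 N and the motion stopped, so the cover is caught. I'll lower it, release and rise.

>>> move_arm(
  targets=[
    {"dx": 0,"dy": 0,"dz": -0.09,"rx": 0,"ry": 0,"rz": 0},
    {"dx": 0,"dy": 0,"dz": -0.09,"rx": 0,"ry": 0,"rz": 0},
    {"dx": 0,"dy": 0,"dz": -0.09,"rx": 0,"ry": 0,"rz": 0},
    {"dx": 0,"dy": 0,"dz": -0.09,"rx": 0,"ry": 0,"rz": 0},
    {"dx": 0,"dy": 0,"dz": -0.08,"rx": 0,"ry": 0,"rz": 0},
    {"dx": 0,"dy": 0,"dz": 0,"rx": 0,"ry": 0,"rz": 0},
    {"dx": 0,"dy": 0,"dz": 0,"rx": 0,"ry": 0,"rz": 0},
    {"dx": 0,"dy": 0,"dz": 0,"rx": 0,"ry": 0,"rz": 0},
    {"dx": 0,"dy": 0,"dz": 0,"rx": 0,"ry": 0,"rz": 0},
    {"dx": 0,"dy": 0,"dz": 0,"rx": 0,"ry": 0,"rz": 0},
  ],
)

```text
t: 11.4
tcp_pos: [0.4797, 0.1151, 0.098]
tool_rot: [0.132, 0.991, -0.001, 0.0]
force: [-2.1, -5.6, 5.3]
finger_gap: 0.346
gripper_force: 33.7
```

>>> move_arm(
  targets=[
    {"dx": 0,"dy": 0,"dz": 0,"rx": 0,"ry": 0,"rz": 0},
    {"dx": 0,"dy": 0,"dz": 0,"rx": 0,"ry": 0,"rz": 0},
    {"dx": 0,"dy": 0,"dz": 0,"rx": 0,"ry": 0,"rz": 0},
    {"dx": 0,"dy": 0,"dz": 0,"rx": 0,"ry": 0,"rz": 0},
    {"dx": 0,"dy": 0,"dz": 0.3,"rx": 0,"ry": 0,"rz": 0},
    {"dx": 0,"dy": 0,"dz": 0.6,"rx": 0,"ry": 0,"rz": 0},
    {"dx": 0,"dy": 0,"dz": 0.8,"rx": 0,"ry": 0,"rz": 0},
    {"dx": 0,"dy": 0,"dz": 0.8,"rx": 0,"ry": 0,"rz": 0},
    {"dx": 0,"dy": 0,"dz": 0.8,"rx": 0,"ry": 0,"rz": 0},
    {"dx": 0,"dy": 0,"dz": 0,"rx": 0,"ry": 0,"rz": 0},
  ],
  claw=65,
)

```text
t: 12.65
tcp_pos: [0.481, 0.1162, 0.1814]
tool_rot: [0.132, 0.991, 0.0, 0.002]
force: [-0.6, 0.2, -0.1]
finger_gap: 0.65
gripper_force: 0.0
```

>>> move_arm(
  targets=[
    {"dx": 0.26,"dy": -0.9,"dz": 0,"rx": 0,"ry": 0,"rz": 0},
    {"dx": 0.26,"dy": -0.9,"dz": 0,"rx": 0,"ry": 0,"rz": 0},
    {"dx": 0.26,"dy": -0.9,"dz": 0,"rx": 0,"ry": 0,"rz": 0},
    {"dx": 0.26,"dy": -0.9,"dz": 0,"rx": 0,"ry": 0,"rz": 0},
    {"dx": 0.26,"dy": -0.9,"dz": 0,"rx": 0,"ry": 0,"rz": 0},
    {"dx": 0.26,"dy": -0.9,"dz": 0,"rx": 0,"ry": 0,"rz": 0},
    {"dx": 0.26,"dy": -0.84,"dz": 0,"rx": 0,"ry": 0,"rz": 0},
    {"dx": 0,"dy": 0,"dz": 0,"rx": 0,"ry": 0,"rz": 0},
    {"dx": 0,"dy": 0,"dz": 0,"rx": 0,"ry": 0,"rz": 0},
    {"dx": 0,"dy": 0,"dz": 0,"rx": 0,"ry": 0,"rz": 0},
  ],
  claw=0,
)

```text
t: 13.9
tcp_pos: [0.5248, -0.039, 0.1797]
tool_rot: [0.131, 0.991, 0.0, -0.0]
force: [-0.9, -0.4, 0.8]
finger_gap: -0.001
gripper_force: 0.0
```

Run:
```python
from h import *
im=cams.snapshot('wrist');cv2.imwrite('pics/w2.png',im[:,:,::-1])
m=cams.camera_model('wrist');E=m['extrinsics']
yaw=-.2652;R=np.array([[np.cos(yaw),-np.sin(yaw)],[np.sin(yaw),np.cos(yaw)]])
s=sensors.sense();print(R.T@(s['tcp_pos'][:2]-[.6056,.0251]),s['tcp_pos'])
for l in[(-.047,-.116),(-.073,-.116),(-.073,-.13),(-.047,-.13)]:
    p=np.r_[R@l+[.6056,.0251],.156];c=E[:3,:3]@p+E[:3,3];print(l,c[:2]/c[2]*m['fx']+[m['cx'],m['cy']])
```

```text
[-0.06111078 -0.08303628] [ 0.52486165 -0.03901607  0.17976976]
(-0.047, -0.116) [197.64465278 248.16875535]
(-0.073, -0.116) [195.6813911  208.08305438]
(-0.073, -0.13) [172.0740164  208.01719181]
(-0.047, -0.13) [174.93410664 248.11159375]
```

View pics/w2.png

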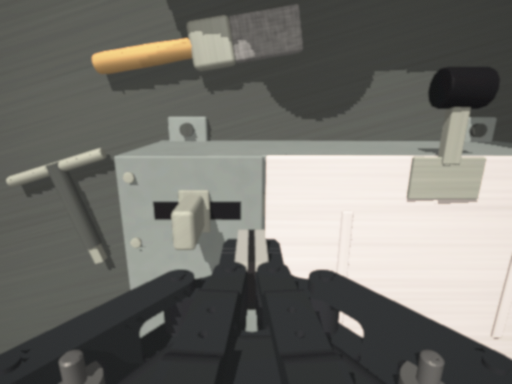

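The tab's top is at (173–197, 207–248), as predicted. The shut fingers are clear on its cover side, so I'll descend and push along case −y.

>>> move_arm(
  targets=[
    {"dx": 0,"dy": 0,"dz": -0.7,"rx": 0,"ry": 0,"rz": 0},
    {"dx": 0,"dy": 0,"dz": -0.7,"rx": 0,"ry": 0,"rz": 0},
    {"dx": 0,"dy": 0,"dz": -0.6,"rx": 0,"ry": 0,"rz": 0},
    {"dx": 0,"dy": 0,"dz": 0,"rx": 0,"ry": 0,"rz": 0},
    {"dx": 0,"dy": 0,"dz": 0,"rx": 0,"ry": 0,"rz": 0},
    {"dx": -0.05,"dy": -0.2,"dz": 0,"rx": 0,"ry": 0,"rz": 0},
    {"dx": -0.05,"dy": -0.2,"dz": 0,"rx": 0,"ry": 0,"rz": 0},
    {"dx": -0.05,"dy": -0.2,"dz": 0,"rx": 0,"ry": 0,"rz": 0},
    {"dx": -0.05,"dy": -0.2,"dz": 0,"rx": 0,"ry": 0,"rz": 0},
    {"dx": -0.05,"dy": -0.2,"dz": 0,"rx": 0,"ry": 0,"rz": 0},
  ],
)

```text
t: 15.2
tcp_pos: [0.5191, -0.0648, 0.13]
tool_rot: [0.132, 0.991, 0.0, 0.0]
force: [1.1, 2.3, 0.9]
finger_gap: -0.004
gripper_force: 1.4
```

>>> move_arm(
  targets=[
    {"dx": -0.03,"dy": -0.1,"dz": 0,"rx": 0,"ry": 0,"rz": 0},
    {"dx": -0.03,"dy": -0.1,"dz": 0,"rx": 0,"ry": 0,"rz": 0},
    {"dx": -0.03,"dy": -0.1,"dz": 0,"rx": 0,"ry": 0,"rz": 0},
    {"dx": -0.03,"dy": -0.1,"dz": 0,"rx": 0,"ry": 0,"rz": 0},
    {"dx": 0,"dy": 0,"dz": 0,"rx": 0,"ry": 0,"rz": 0},
    {"dx": 0,"dy": 0,"dz": 0,"rx": 0,"ry": 0,"rz": 0},
    {"dx": 0,"dy": 0,"dz": 0,"rx": 0,"ry": 0,"rz": 0},
    {"dx": 0,"dy": 0,"dz": 0,"rx": 0,"ry": 0,"rz": 0},
    {"dx": 0,"dy": 0,"dz": 0,"rx": 0,"ry": 0,"rz": 0},
    {"dx": 0,"dy": 0,"dz": 0,"rx": 0,"ry": 0,"rz": 0},
  ],
)

```text
t: 16.45
tcp_pos: [0.5162, -0.075, 0.1298]
tool_rot: [0.132, 0.991, -0.0, 0.0]
force: [1.2, 2.2, 1.2]
finger_gap: -0.004
gripper_force: 1.3
```

>>> move_arm(
  targets=[
    {"dx": -0.03,"dy": -0.1,"dz": 0,"rx": 0,"ry": 0,"rz": 0},
    {"dx": -0.02,"dy": -0.08,"dz": 0,"rx": 0,"ry": 0,"rz": 0},
    {"dx": -0.02,"dy": -0.06,"dz": 0,"rx": 0,"ry": 0,"rz": 0},
    {"dx": 0,"dy": 0,"dz": 0,"rx": 0,"ry": 0,"rz": 0},
    {"dx": 0,"dy": 0,"dz": 0,"rx": 0,"ry": 0,"rz": 0},
    {"dx": 0,"dy": 0,"dz": 0,"rx": 0,"ry": 0,"rz": 0},
    {"dx": 0,"dy": 0,"dz": 0,"rx": 0,"ry": 0,"rz": 0},
    {"dx": 0,"dy": 0,"dz": 0,"rx": 0,"ry": 0,"rz": 0},
    {"dx": 0,"dy": 0,"dz": 0,"rx": 0,"ry": 0,"rz": 0},
    {"dx": 0,"dy": 0,"dz": 0,"rx": 0,"ry": 0,"rz": 0},
  ],
)

```text
t: 17.7
tcp_pos: [0.516, -0.0756, 0.13]
tool_rot: [0.134, 0.991, 0.005, 0.001]
force: [9.1, 20.3, 2.5]
finger_gap: -0.001
gripper_force: 11.4
```

The push stopped hard at 22 N, at the predicted end of travel. I'll back off and return above the grip.

>>> move_arm(
  targets=[
    {"dx": 0.07,"dy": 0.3,"dz": 0,"rx": 0,"ry": 0,"rz": 0},
    {"dx": 0.07,"dy": 0.3,"dz": 0,"rx": 0,"ry": 0,"rz": 0},
    {"dx": 0,"dy": 0,"dz": 0.7,"rx": 0,"ry": 0,"rz": 0},
    {"dx": 0,"dy": 0,"dz": 0.8,"rx": 0,"ry": 0,"rz": 0},
    {"dx": 0,"dy": 0,"dz": 0.7,"rx": 0,"ry": 0,"rz": 0},
    {"dx": -0.2,"dy": 0.9,"dz": 0,"rx": 0,"ry": 0,"rz": 0},
    {"dx": -0.2,"dy": 0.9,"dz": 0,"rx": 0,"ry": 0,"rz": 0},
    {"dx": -0.2,"dy": 0.9,"dz": 0,"rx": 0,"ry": 0,"rz": 0},
    {"dx": -0.2,"dy": 0.9,"dz": 0,"rx": 0,"ry": 0,"rz": 0},
    {"dx": -0.2,"dy": 0.9,"dz": 0,"rx": 0,"ry": 0,"rz": 0},
  ],
)

```text
t: 18.95
tcp_pos: [0.492, 0.0467, 0.1845]
tool_rot: [0.132, 0.991, -0.001, -0.001]
force: [0.1, 0.2, -0.1]
finger_gap: -0.003
gripper_force: 0.0
```

Run:
```python
from h import *
im=cams.snapshot('side');cv2.imwrite('pics/s3.png',cv2.resize(im[145:280,205:350,::-1],None,fx=4,fy=4,interpolation=cv2.INTER_CUBIC))
m=cams.camera_model('side');E=m['extrinsics']
yaw=-.2652;R=np.array([[np.cos(yaw),-np.sin(yaw)],[np.sin(yaw),np.cos(yaw)]])
for t in(.018,.030,.036):
    p=np.r_[R@[-.06,-.105-t]+[.6056,.0251],.136];c=E[:3,:3]@p+E[:3,3];print(t,(c[:2]/c[2]*m['fx']+[m['cx'],m['cy']]-[205,145])*4)
print(sensors.sense()['tcp_pos'])
```

```text
0.018 [282.04429826 292.01899876]
0.03 [290.09730526 304.78959522]
0.036 [294.18016051 311.26425702]
[0.49059903 0.04901975 0.18439347]
```

View pics/s3.png

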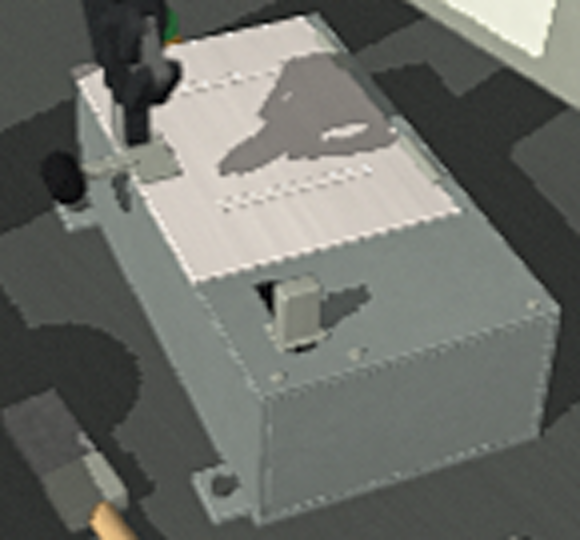

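The tab is now at crop (298,312), up against its stop, and the case and cover are undisturbed. Now I'll regrip the cover.

>>> move_arm(
  targets=[
    {"dx": -0.11,"dy": 0.66,"dz": 0,"rx": 0,"ry": 0,"rz": 0},
    {"dx": -0.11,"dy": 0.66,"dz": 0,"rx": 0,"ry": 0,"rz": 0},
    {"dx": -0.11,"dy": 0.66,"dz": 0,"rx": 0,"ry": 0,"rz": 0},
    {"dx": -0.11,"dy": 0.66,"dz": 0,"rx": 0,"ry": 0,"rz": 0},
    {"dx": 0,"dy": 0,"dz": 0,"rx": 0,"ry": 0,"rz": 0},
    {"dx": 0,"dy": 0,"dz": 0,"rx": 0,"ry": 0,"rz": 0},
    {"dx": 0,"dy": 0,"dz": 0,"rx": 0,"ry": 0,"rz": 0},
    {"dx": 0,"dy": 0,"dz": 0,"rx": 0,"ry": 0,"rz": 0},
    {"dx": 0,"dy": 0,"dz": 0,"rx": 0,"ry": 0,"rz": 0},
    {"dx": 0,"dy": 0,"dz": 0,"rx": 0,"ry": 0,"rz": 0},
  ],
  claw=65,
)

```text
t: 20.25
tcp_pos: [0.4818, 0.1125, 0.1848]
tool_rot: [0.132, 0.991, -0.0, 0.0]
force: [0.2, 0.9, -0.4]
finger_gap: 0.648
gripper_force: 0.0
```

>>> move_arm(
  targets=[
    {"dx": 0,"dy": 0,"dz": -0.7,"rx": 0,"ry": 0,"rz": 0},
    {"dx": 0,"dy": 0,"dz": -0.8,"rx": 0,"ry": 0,"rz": 0},
    {"dx": 0,"dy": 0,"dz": -0.8,"rx": 0,"ry": 0,"rz": 0},
    {"dx": 0,"dy": 0,"dz": -0.7,"rx": 0,"ry": 0,"rz": 0},
    {"dx": 0,"dy": 0,"dz": -0.46,"rx": 0,"ry": 0,"rz": 0},
    {"dx": 0,"dy": 0,"dz": 0,"rx": 0,"ry": 0,"rz": 0},
    {"dx": 0,"dy": 0,"dz": 0,"rx": 0,"ry": 0,"rz": 0},
    {"dx": 0,"dy": 0,"dz": 0,"rx": 0,"ry": 0,"rz": 0},
    {"dx": 0,"dy": 0,"dz": 0,"rx": 0,"ry": 0,"rz": 0},
    {"dx": 0,"dy": 0,"dz": 0,"rx": 0,"ry": 0,"rz": 0},
  ],
)

```text
t: 21.5
tcp_pos: [0.4819, 0.1126, 0.0986]
tool_rot: [0.132, 0.991, 0.0, 0.0]
force: [0.5, 0.6, 0.3]
finger_gap: 0.65
gripper_force: 0.0
```

>>> move_arm(
  targets=[
    {"dx": -0.08,"dy": 0.1,"dz": 0,"rx": 0,"ry": 0,"rz": 0},
    {"dx": 0,"dy": 0,"dz": 0,"rx": 0,"ry": 0,"rz": 0},
    {"dx": 0,"dy": 0,"dz": 0,"rx": 0,"ry": 0,"rz": 0},
    {"dx": 0,"dy": 0,"dz": 0,"rx": 0,"ry": 0,"rz": 0},
    {"dx": 0,"dy": 0,"dz": 0,"rx": 0,"ry": 0,"rz": 0},
    {"dx": 0,"dy": 0,"dz": 0,"rx": 0,"ry": 0,"rz": 0},
    {"dx": 0,"dy": 0,"dz": 0,"rx": 0,"ry": 0,"rz": 0},
    {"dx": 0,"dy": 0,"dz": 0,"rx": 0,"ry": 0,"rz": 0},
    {"dx": 0,"dy": 0,"dz": 0,"rx": 0,"ry": 0,"rz": 0},
    {"dx": 0,"dy": 0,"dz": 0,"rx": 0,"ry": 0,"rz": 0},
  ],
  claw=0,
  newtons=40,
)

```text
t: 22.75
tcp_pos: [0.4792, 0.1152, 0.0985]
tool_rot: [0.132, 0.991, -0.0, -0.001]
force: [-2.3, -0.5, 5.1]
finger_gap: 0.345
gripper_force: 42.1
```

>>> move_arm(
  targets=[
    {"dx": 0,"dy": 0,"dz": 0.06,"rx": 0,"ry": 0,"rz": 0},
    {"dx": 0,"dy": 0,"dz": 0.06,"rx": 0,"ry": 0,"rz": 0},
    {"dx": 0,"dy": 0,"dz": 0.06,"rx": 0,"ry": 0,"rz": 0},
    {"dx": 0,"dy": 0,"dz": 0.06,"rx": 0,"ry": 0,"rz": 0},
    {"dx": 0,"dy": 0,"dz": 0.06,"rx": 0,"ry": 0,"rz": 0},
    {"dx": 0,"dy": 0,"dz": 0.06,"rx": 0,"ry": 0,"rz": 0},
    {"dx": 0,"dy": 0,"dz": 0.06,"rx": 0,"ry": 0,"rz": 0},
    {"dx": 0,"dy": 0,"dz": 0.06,"rx": 0,"ry": 0,"rz": 0},
    {"dx": 0,"dy": 0,"dz": 0.06,"rx": 0,"ry": 0,"rz": 0},
    {"dx": 0,"dy": 0,"dz": 0,"rx": 0,"ry": 0,"rz": 0},
  ],
)

```text
t: 24.0
tcp_pos: [0.4798, 0.115, 0.1119]
tool_rot: [0.132, 0.991, -0.0, 0.0]
force: [-1.0, -0.0, -5.4]
finger_gap: 0.343
gripper_force: 40.5
```

Run:
```python
import numpy as np
h0=.0135+.002;p0=np.arcsin(h0/.233);p=np.linspace(p0,.794,21)
f=.233*(1-np.cos(p));f[0]=0;h=.233*np.sin(p)
print(np.c_[np.diff(f)*.965/.025,np.diff(f)*-.262/.025,np.diff(h)/.025].round(3))
```

```text
[[ 0.048 -0.013  0.338]
 [ 0.04  -0.011  0.336]
 [ 0.051 -0.014  0.335]
 [ 0.063 -0.017  0.333]
 [ 0.075 -0.02   0.33 ]
 [ 0.086 -0.023  0.327]
 [ 0.098 -0.026  0.324]
 [ 0.109 -0.03   0.32 ]
 [ 0.12  -0.033  0.315]
 [ 0.131 -0.036  0.311]
 [ 0.142 -0.039  0.305]
 [ 0.152 -0.041  0.3  ]
 [ 0.163 -0.044  0.294]
 [ 0.173 -0.047  0.288]
 [ 0.183 -0.05   0.281]
 [ 0.193 -0.052  0.274]
 [ 0.202 -0.055  0.266]
 [ 0.211 -0.057  0.259]
 [ 0.22  -0.06   0.25 ]
 [ 0.229 -0.062  0.242]]
```

The cover is free: it rose 13 mm at a steady 5 N or so. I'll raise it along the arc.

>>> move_arm(
  targets=[
    {"dx": 0.04,"dy": -0.01,"dz": 0.34,"rx": 0,"ry": 0,"rz": 0},
    {"dx": 0.04,"dy": -0.01,"dz": 0.34,"rx": 0,"ry": 0,"rz": 0},
    {"dx": 0.05,"dy": -0.01,"dz": 0.34,"rx": 0,"ry": 0,"rz": 0},
    {"dx": 0.06,"dy": -0.02,"dz": 0.33,"rx": 0,"ry": 0,"rz": 0},
    {"dx": 0.08,"dy": -0.02,"dz": 0.33,"rx": 0,"ry": 0,"rz": 0},
    {"dx": 0.09,"dy": -0.02,"dz": 0.33,"rx": 0,"ry": 0,"rz": 0},
    {"dx": 0.1,"dy": -0.03,"dz": 0.32,"rx": 0,"ry": 0,"rz": 0},
    {"dx": 0.11,"dy": -0.03,"dz": 0.32,"rx": 0,"ry": 0,"rz": 0},
    {"dx": 0.12,"dy": -0.03,"dz": 0.31,"rx": 0,"ry": 0,"rz": 0},
    {"dx": 0.13,"dy": -0.04,"dz": 0.31,"rx": 0,"ry": 0,"rz": 0},
  ],
)

```text
t: 25.25
tcp_pos: [0.5003, 0.1095, 0.194]
tool_rot: [0.132, 0.991, -0.0, -0.0]
force: [-0.6, -3.2, -6.4]
finger_gap: 0.343
gripper_force: 39.9
```

>>> move_arm(
  targets=[
    {"dx": 0.14,"dy": -0.04,"dz": 0.31,"rx": 0,"ry": 0,"rz": 0},
    {"dx": 0.15,"dy": -0.04,"dz": 0.3,"rx": 0,"ry": 0,"rz": 0},
    {"dx": 0.16,"dy": -0.04,"dz": 0.29,"rx": 0,"ry": 0,"rz": 0},
    {"dx": 0.17,"dy": -0.05,"dz": 0.29,"rx": 0,"ry": 0,"rz": 0},
    {"dx": 0.18,"dy": -0.05,"dz": 0.28,"rx": 0,"ry": 0,"rz": 0},
    {"dx": 0.19,"dy": -0.05,"dz": 0.27,"rx": 0,"ry": 0,"rz": 0},
    {"dx": 0.2,"dy": -0.05,"dz": 0.27,"rx": 0,"ry": 0,"rz": 0},
    {"dx": 0.21,"dy": -0.06,"dz": 0.26,"rx": 0,"ry": 0,"rz": 0},
    {"dx": 0.22,"dy": -0.06,"dz": 0.25,"rx": 0,"ry": 0,"rz": 0},
    {"dx": 0.23,"dy": -0.06,"dz": 0.24,"rx": 0,"ry": 0,"rz": 0},
  ],
)

```text
t: 26.5
tcp_pos: [0.5464, 0.0969, 0.2628]
tool_rot: [0.132, 0.991, -0.0, -0.001]
force: [0.1, -6.0, -6.7]
finger_gap: 0.345
gripper_force: 40.0
```

>>> move_arm(
  targets=[
    {"dx": 0,"dy": 0,"dz": 0,"rx": 0,"ry": 0,"rz": 0},
    {"dx": 0,"dy": 0,"dz": 0,"rx": 0,"ry": 0,"rz": 0},
    {"dx": 0,"dy": 0,"dz": 0,"rx": 0,"ry": 0,"rz": 0},
    {"dx": 0,"dy": 0,"dz": 0,"rx": 0,"ry": 0,"rz": 0},
    {"dx": 0,"dy": 0,"dz": 0,"rx": 0,"ry": 0,"rz": 0},
    {"dx": 0,"dy": 0,"dz": 0,"rx": 0,"ry": 0,"rz": 0},
    {"dx": 0,"dy": 0,"dz": 0,"rx": 0,"ry": 0,"rz": 0},
    {"dx": 0,"dy": 0,"dz": 0,"rx": 0,"ry": 0,"rz": 0},
    {"dx": 0,"dy": 0,"dz": 0,"rx": 0,"ry": 0,"rz": 0},
    {"dx": 0,"dy": 0,"dz": 0,"rx": 0,"ry": 0,"rz": 0},
  ],
)

```text
t: 27.75
tcp_pos: [0.5469, 0.0968, 0.2632]
tool_rot: [0.132, 0.991, -0.0, 0.0]
force: [-0.8, -5.3, -5.7]
finger_gap: 0.343
gripper_force: 40.2
```

Run:
```python
from h import *
im=cams.snapshot('side');cv2.imwrite('pics/s4.png',im[:,:,::-1])
s=sensors.sense();h=np.array([.7045,.0537]);d=np.linalg.norm(s['tcp_pos'][:2]-h);z=s['tcp_pos'][2]+.0195-.116
print(s['tcp_pos'],s['force'],s['finger_gap'],'r',np.hypot(d,z),'deg',np.degrees(np.arctan2(z,d)))
```

```text
[0.54689727 0.09686043 0.26316748] [-0.99561949 -4.45713176 -4.4238696 ] 0.34432855813596464 r 0.23340842583264512 deg 45.566167831077706
```

View pics/s4.png

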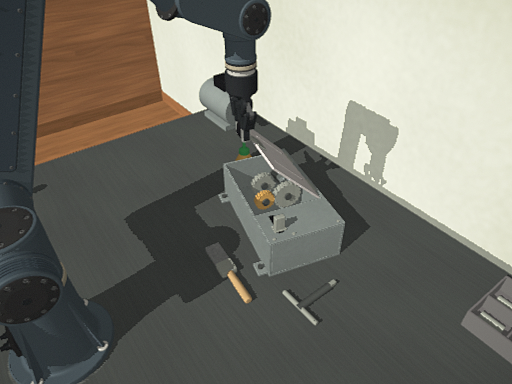

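The picture shows the cover held up at about 45° (edge from (255,135) to (318,193)), the bolt tab back at (279,222), and the bystanders where they were.

```bash
python3 -c "
from station import order
print(order.sign_off())"
```

```text
the job is handed in; nothing more can be done
None
```

The tug showed the cover was caught, so I lowered it, slid the bolt fully back to its stop, raised the cover to about 45°, and handed the job in still holding it there, with the oiler, brush and chuck key left untouched.

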